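Read the talking label on the arched cardboard box

TASK

Pull the talking-label reader pen out of its stand, aim it squarely at the round label in the arch-topped cardboard box and press its nose on it gently, holding still for two full seconds so that the label is read. Then lower the pen, nose first and without dropping it, into the steel pot and leave it standing there. Do not press the pen on the square-topped box, do not ram it into the label, and leave the tape roll, paper cup and glue bottle where they are.

Things in the scene. Friction and masses are not known exactly. Their poses are not given: they have to be found in the camera images.
- pen: White and grey reader pen, 150 mm long, 65 to 125 g, upright in its stand at the start, nose down. Origin at the very tip of the unpressed nose, z along the pen from nose to tail. From 55 mm up it is a square handle 24 x 24 mm, flat sides across x and y, the part to grip; below that a round grooved barrel, 22 mm thick.
- pen_nose (a point): The pen's black nose, 10 mm thick, sticking 12 mm out of the barrel; this point is fixed in the pen at the unpressed tip. The nose is sprung: it begins to give at 1 N and is fully in (4.5 mm) at 7 N, 1.4 N per mm.
- pen_grip (a point): A good place to grip the pen: middle of the handle, 115 mm above the nose tip, 35 mm below the tail.
- stand: Fixed grey pen stand, 64 x 64 mm foot, 48 x 48 mm column, 60 mm high. Origin at the centre of its underside. The pen's handle rests on its top, nose 5 mm above the table. Two sprung catches sit in the barrel's groove: an upward pull of about 5 to 15 N frees the pen (grip it with 30 N or more); the hold eases after some 7 mm and the pen is clear after 60 mm.
- arch_box: The target: fixed cardboard shadow box with an arch-topped, tape-edged front that leans back, facing its own -x. Origin at the centre of its underside; top about 130 mm high. In the arch lies a cardboard panel, parallel to the front, with a white round label 28 mm across. Its depth is never measured: 0 to 14 mm behind the front, to be found by touch. It does not give under light pressure.
- rim: Front edge of the arch-topped box, 140 mm wide. Origin in the front plane of the edge, 85 mm above the table; z is the outward normal (40 deg from vertical), x points up the slope, y is level. The round label's centre lies on the z axis, 0 to 14 mm behind the origin. The opening is 124 mm wide and reaches 67 mm down the slope and, as a half circle, 62 mm up.
- square_box: Fixed look-alike cardboard shadow box of the same size, with a square-topped front and a square label. Not to be touched with the pen. Origin at the centre of the underside; same lean, facing its own -x, rim centre 85 mm above the origin, top at 130 mm.
- pot: Fixed round steel pot, outside 68 mm, inside 60 mm across, 85 mm high, floor 5 mm thick. Origin at the centre of its underside. The pen leans against the rim when let go.
- tape_roll: Loose roll of paper tape lying flat, 90 mm across, 24 mm high, bystander. Origin at the centre of its underside.
- paper_cup: Loose paper cup, 70 mm across, 85 mm high, bystander. Origin at the centre of its underside.
- glue_bottle: Loose white glue bottle, 48 mm across, 120 mm high, bystander. Origin at the centre of its underside.
There are look-alikes about, which are no part of the job. Leave any purple look-alike of the pen alone.

How it is judged:
On the way, in this order (a step that is already met when the one before it is completed fails the run):
1. the pen is pulled clear of the stand (z of pen in the frame of stand above 0.062 m and contact force between the fingers and pen above 0.5 N), for 0.1 s.
2. the pen's nose is pressed on the round label, square to it within 10 degrees and within 10 mm of its centre, with 1.5 to 10 N, and held still for 1.5 s (x of pen in the frame of rim between -0.01 and 0.01 m and y of pen in the frame of rim between -0.01 and 0.01 m and z of pen in the frame of rim below 0 m and angle between the z axis of pen and the z axis of rim, either way round below 0.175 rad and contact force between pen and arch_box between 1.5 and 10 N and linear speed of pen below 0.015 m/s), for 1.5 s.
3. the pen, still held, is lowered nose first into the pot to within 20 mm of its floor (z of pen in the frame of pot below 0.025 m and horizontal distance between pen and pot below 0.03 m and contact force between the fingers and pen above 0.5 N), for 0.05 s.
At the end, for the whole second after the job is handed in: The pen stands at rest in the steel pot, nose down on its floor (within 15 mm, leaning less than 45 degrees), released; tape roll, cup and bottle are within 30 mm of where they were (horizontal distance between pen and pot below 0.032 m and z of pen in the frame of pot below 0.02 m and angle between pen's own z axis and vertical below 0.8 rad and linear speed of pen below 0.02 m/s and distance of each of tape_roll, paper_cup, glue_bottle from where it was at the start of the episode below 0.03 m); the robot touches nothing.
It fails at once if the pen is rammed into the arch-topped box (over 20 N) (contact force between pen and arch_box above 20 N).
It fails at once if the pen is pressed on the square-topped box (contact force between pen and square_box above 1 N).
It fails at once if a bystander is knocked away (distance of any of tape_roll, paper_cup, glue_bottle from where it was at the start of the episode above 0.05 m).
It also fails if it takes over 56 s, if anything falls off the work surface, if the arm or the gripper's body presses on something with over 40 N, if the wrist force passes 120 N, or if a joint passes its speed limit or range.

ROBOT

A 6-joint arm with a two-finger parallel gripper is mounted at the origin on the work surface. World frame = base frame: x ahead of the robot, y to its left, z up, the work surface at z = 0. Lengths are in m, angles in rad, forces in N, time in s.
With the tool pointing down it reaches from about 0.375 to 0.9 m from the base axis. Payload 3.1 kg.
Tool frame: the origin (TCP) lies at the centre of the arm's flange, where the gripper is bolted on; the fingertips stand 173 mm ahead of it and the grasp point (between the pads) lies 155 mm ahead of it (tip_extent is the distance from the TCP to the fingertips, in m); z points along the fingers, y is the direction in which the jaws open and shut (so a half turn about z gives the same grasp; the last joint's range is limited). The gripper opens to 85 mm and grips with 20 to 120 N. Pads are 22 mm wide; open, the fingers measure 114 mm over their backs; the gripper's body (76 mm by 85 mm) begins 54 mm behind the grasp point. The pads swing forward as they close: fully open they stand 13 mm farther back than shut.
Start: joints at [1.071, 0.527, 1.433, -0, 1.181, -0.178], TCP at [0.198, 0.593, 0.405] pointing down, gripper open.
Joint ranges: [-3.08, 3.08], [-0.75, 2.2], [0.22, 2.44], [-1.43, 4.57], [0, 2.65], [-2.85, 2.85]. Speed limits (rad/s): [2.79, 2.79, 3.14, 3.14, 3.14, 3.14].

INTERFACE

Orientations are given as a unit quaternion [x, y, z, w].
In Python, from station import sense, snapshot, sign_off, tip_extent gives the robot as it stands. The module is installed in compiled form; this text tells all that it offers.
- The arm moves only by the tool servo_tool, never from a script. Its argument "rows" is a list of rows, each a list of 3 entries, a list of its own where there are three numbers: the shift along the tool's x, y, z in mm, then the turn about the tool's z in degrees, then the opening, from -1 (shut) to 1 (fully open), so that 0 is half open. A call has 1 to 8 rows; each row is the pose to reach, as a shift and turn from the pose measured when the call began, along the tool's axes at that moment; what a row does not reach only later rows make up. A row lasts 1/10 s, in which the tool goes at most 50 mm and 8.59 degrees, less where a joint would pass 70% of its speed; a pose out of reach is approached as far as the arm can. A call with a gripper value outside its range is refused whole. The fingers move at their own pace and stop on an object; "force" is the grip in N (left out, the last holds). Time passes only in rows, so rows that repeat a pose let the fingers close. It gives the time, the measured TCP pose, the force and the opening at its end, in the units of the state.
- sense(): the state, without advancing time (a new reading comes with each control period).
- snapshot(name): name is "scene" or "top" or "wrist"; returns a dict with "image" (420x560x3 uint8, blue, green, red), "z_map" (420x560 float32, m along the optical axis (not along the pixel's ray), 0 where there is no reading), "vertical_fov" (degrees; the focal length in pixels is half the picture's height over the tangent of half this angle, whatever the lens; pixels are square), "cx", "cy" (the principal point, pixels), "cam_to_world" (4x4, takes a point from camera to world coordinates). Camera axes: x right, y down, z forward; pixel columns grow to the right and rows downward; lengths in m; the calibration is good to about 2 mm. A picture is of the moment at which its call begins.
- sign_off(): hands the job in, once; it reports no verdict.
The state is a dict: "t": time; "q": joint angles; "qd": joint speeds; "tau": joint torques, N m; "tcp_pos": TCP position; "tool_rot": TCP orientation; "force": force on the tool from outside, world axes, zero at the start; "ft_torque": the same for the moment, N m; "finger_gap": opening from 0.0 (shut) to 1.0 (fully open).
Only numpy, scipy, OpenCV 4.12 (cv2) and the standard library are available. Lean on these libraries where they do the work, as an engineer would, in place of code of your own. Each camera call takes 0.05 s, during which the arm holds its last target. There are 200 camera calls.

## Working session

There is one attempt and no reset: what is moved stays moved. The work goes in short steps, Python scripts to look and compute and a tool call to move; the robot and the scene stay as the last step left them, time stands still between calls to the robot, and variables do not carry over. Pictures are saved under pics/ and viewed, about 8 in all and at most 12, crops included, and the job is handed in when it is done.

Besides the shell and the picture viewer there is one more tool, called after "Call:" as name(argument=value, ...) on one line, values as JSON. servo_tool: Moves the arm, as the interface text tells. Its arguments: {"type":"object","properties":{"rows":{"type":"array"},"force":{"type":"number"}},"required":["rows"]}

```bash
mkdir -p pics
cat > h.py <<'E'
import numpy as np, cv2
from station import sense, snapshot, tip_extent
from scipy.spatial.transform import Rotation as R
def shot(name,f):
    s=snapshot(name); cv2.imwrite(f'pics/{f}.png',s['image']); np.savez(f'pics/{f}.npz',**s); return s
def cloud(s):
    h,w=s['z_map'].shape; f=h/2/np.tan(np.radians(s['vertical_fov'])/2)
    v,u=np.mgrid[:h,:w]; z=s['z_map']
    p=np.stack([(u-s['cx'])*z/f,(v-s['cy'])*z/f,z],-1); T=np.array(s['cam_to_world'])
    P=p@T[:3,:3].T+T[:3,3]; P[z==0]=np.nan; return P
E
python3 - <<'E'
from h import *
s=sense(); print(s, tip_extent); print(R.from_quat(s['tool_rot']).as_matrix().round(4))
a=shot('scene','scene0');b=shot('top','top0')
for x in(a,b): print(x['vertical_fov'],x['cx'],x['cy'],np.round(x['cam_to_world'],3), (x['z_map']>0).mean())
E
```

```text
{'t': 0.0, 'q': array([ 1.07051362e+00,  5.28443454e-01,  1.43390789e+00, -9.82060372e-08,
        1.18140359e+00, -1.78498241e-01]), 'qd': array([ 0.00167774, -0.00067082,  0.00050808,  0.00107795, -0.00126997,
        0.00058437]), 'tau': array([ 2.18005291e-03, -4.42355239e+01, -1.78026295e+01, -4.77979017e-05,
        8.31502606e-03, -3.99999500e-08]), 'tcp_pos': array([0.19746273, 0.59261769, 0.4037454 ]), 'tool_rot': array([ 1.60198868e-01,  9.87084168e-01, -1.01948615e-03, -3.59882687e-04]), 'force': array([-0.45240374, -0.40592146, -0.24969447]), 'ft_torque': array([-0.04406653,  0.02202995, -0.01477349]), 'finger_gap': 0.9980017683573349} 0.1734
[[-9.487e-01  3.163e-01 -1.000e-03]
 [ 3.163e-01  9.487e-01 -1.900e-03]
 [ 4.000e-04 -2.100e-03 -1.000e+00]]
56.3565428795425 278.4541665037113 206.56383573690553 [[ 0.632  0.598 -0.493  0.919]
 [ 0.775 -0.5    0.388 -0.237]
 [-0.014 -0.627 -0.779  0.78 ]
 [ 0.     0.     0.     1.   ]] 0.9959736394557823
46.27380670181199 279.135620493918 214.51871189414146 [[-0.007 -0.994  0.105  0.406]
 [-1.     0.008  0.008  0.084]
 [-0.009 -0.105 -0.994  1.026]
 [ 0.     0.     0.     1.   ]] 0.9960034013605442
```

View pics/scene0.png

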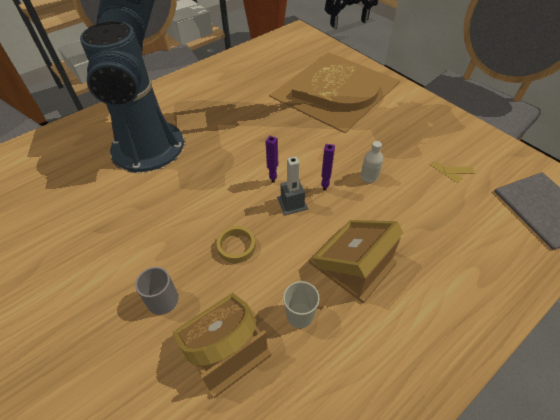

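View pics/top0.png

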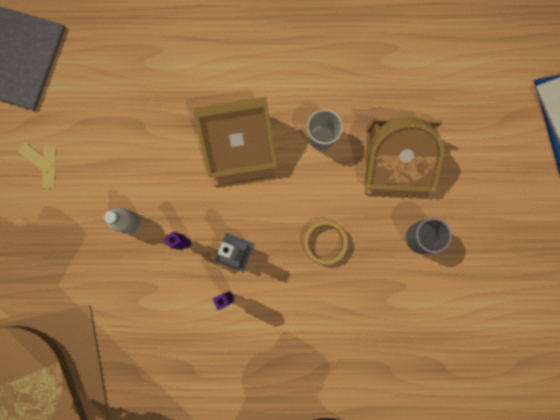

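Run:
```python
from h import *
b=dict(np.load('pics/top0.npz')); P=cloud(b); im=b['image']; hsv=cv2.cvtColor(im,cv2.COLOR_BGR2HSV)
def at(u,v): print((u,v),P[v,u].round(3),hsv[v,u])
for uv in [(406,156),(236,140),(432,237),(324,127),(226,250),(430,262),(233,262),(326,244),(122,221),(176,241),(223,300)]: at(*uv)
# cylinders: rim-height points
for n,(u,v) in dict(pot=(432,237),cup=(324,128)).items():
    sub=P[v-30:v+30,u-30:u+30].reshape(-1,3); c=im[v-30:v+30,u-30:u+30].reshape(-1,3)
    k=(sub[:,2]>.078)&(sub[:,2]<.092); q=sub[k]
    (x,y),r=cv2.minEnclosingCircle(q[:,:2].astype(np.float32)); print(n,x,y,r,k.sum(),c[k].mean(0))
# pen top
sub=P[225:280,200:260].reshape(-1,3)
k=sub[:,2]>.14; print('pen',sub[k].mean(0),cv2.minAreaRect(sub[k][:,:2].astype(np.float32)))
k=(sub[:,2]>.052)&(sub[:,2]<.066); print('stand',cv2.minAreaRect(sub[k][:,:2].astype(np.float32)))
# arch box: front-edge plane
sub=P[100:205,350:460].reshape(-1,3); c=hsv[100:205,350:460].reshape(-1,3)
k=(c[:,1]<60)&(c[:,2]>120)&(sub[:,2]>.05); print('label',sub[k].mean(0),k.sum())
np.savez('arch.npz',sub=sub,c=c)
cr=np.hstack([cv2.resize(im[205:275,190:260],(400,400)),cv2.resize(im[100:205,355:460],(400,400))]); cv2.imwrite('pics/crop1.png',cr)
```

```text
(406, 156) [ 0.618 -0.157  0.084] [ 17  46 166]
(236, 140) [0.653 0.175 0.082] [ 19  42 162]
(432, 237) [ 0.464 -0.225  0.005] [10 31 73]
(324, 127) [ 0.7   -0.005  0.006] [21 46 95]
(226, 250) [0.435 0.185 0.156] [170  26  30]
(430, 262) [ 0.413 -0.22   0.002] [ 16 135 178]
(233, 262) [0.415 0.182 0.061] [30  9 89]
(326, 244) [ 0.451 -0.005  0.004] [ 15 141 165]
(122, 221) [0.494 0.392 0.092] [ 19  46 117]
(176, 241) [0.452 0.275 0.151] [142 175  99]
(223, 300) [0.348 0.19  0.152] [142 157  78]
pot 0.4640427231788635 -0.20439189672470093 0.034432344138622284 286 [ 91.33916084  99.04895105 111.5979021 ]
cup 0.6779752969741821 0.0005868231528438628 0.03510112687945366 231 [106.55844156 127.64502165 138.81385281]
pen [0.43589429 0.18422918 0.15445478] ((0.43610936403274536, 0.18482887744903564), (0.023843474686145782, 0.023634236305952072), 67.64291381835938)
stand ((0.4363436996936798, 0.18496787548065186), (0.04829894006252289, 0.048080071806907654), 68.06733703613281)
label [ 0.61924552 -0.15692695  0.0840299 ] 114
```

View pics/crop1.png

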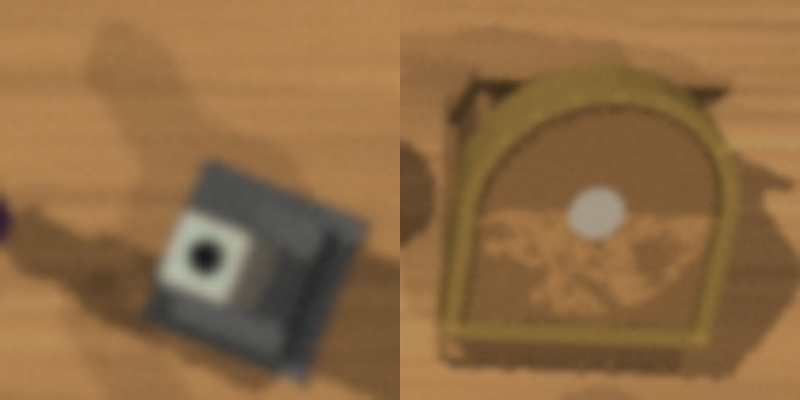

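```bash
cat > rim.py <<'E'
from h import *
b=dict(np.load('pics/top0.npz')); P=cloud(b); im=b['image']; hsv=cv2.cvtColor(im,cv2.COLOR_BGR2HSV)
sub=P[100:205,350:460].reshape(-1,3); c=hsv[100:205,350:460].reshape(-1,3)
k=(c[:,0]>=21)&(c[:,0]<=32)&(c[:,1]>110)&(sub[:,2]>.03); q=sub[k]
rng=np.random.default_rng(0); best=0
for _ in range(500):
    t=q[rng.choice(len(q),3,False)]; n=np.cross(t[1]-t[0],t[2]-t[0]); n/=np.linalg.norm(n)+1e-12; n*=np.sign(n[2]+1e-9)
    if abs(np.degrees(np.arccos(n[2]))-40)>6: continue
    i=abs((q-t[0])@n)<.003
    if i.sum()>best: best=i.sum(); I=i
q=q[I]; m=q.mean(0); n=np.linalg.svd(q-m)[2][2]; n*=np.sign(n[2])
print(len(q),'mean',m,'n',n,'tilt',np.degrees(np.arccos(n[2])),'yaw of -n',np.degrees(np.arctan2(-n[1],-n[0])))
h=np.array([-n[0],-n[1],0]);h/=np.linalg.norm(h); y=np.cross([0,0,1],h); x=np.cross(y,n)
a=(q-m)@x; bb=(q-m)@y; lo=q[a<a.min()+.012]; d=np.polyfit((lo-m)@y,(lo-m)@x,1); print('bottom slope deg',np.degrees(np.arctan(d[0])))
print('yrange',bb.min(),bb.max(),'x',a.min(),a.max())
yc=(bb.min()+bb.max())/2; o=m+y*yc; o=o+x*((.085-o[2])/x[2]); print('rim origin',o)
L=np.array([0.6192,-.1569,.0840]); print('label in rim',(L-o)@x,(L-o)@y,(L-o)@n)
E
python3 rim.py
```

```text
Traceback (most recent call last):
  File "rim.py", line 7, in <module>
    t=q[rng.choice(len(q),3,False)]; n=np.cross(t[1]-t[0],t[2]-t[0]); n/=np.linalg.norm(n)+1e-12; n*=np.sign(n[2]+1e-9)
        ~~~~~~~~~~^^^^^^^^^^^^^^^^
  File "numpy/random/_generator.pyx", line 864, in numpy.random._generator.Generator.choice
ValueError: a must be a positive integer unless no samples are taken
```

Call:
servo_tool(rows=[[[0,0,0],8,1],[[0,0,0],8,1]], force=60)

```text
t: 0.3
tcp_pos: [0.1974, 0.5925, 0.4032]
tool_rot: [0.229, 0.974, -0.002, -0.0]
force: [0.0, -0.1, 0.1]
finger_gap: 0.996
```

```bash
sed -i 's/>=21/>=19/; s/>110/>100/; s/<=32/<=36/' rim.py
python3 - <<'E'
from h import *
b=dict(np.load('pics/top0.npz')); hsv=cv2.cvtColor(b['image'],cv2.COLOR_BGR2HSV); print(hsv[188,380:425:8],hsv[125:127,400:420:5],hsv[160,368:373])
s=sense();m=R.from_quat(s['tool_rot']).as_matrix();print(m.round(3),s['q'])
E
python3 rim.py
```

```text
[[ 19 152 131]
 [ 19 153 132]
 [ 19 160 131]
 [ 19 153 135]
 [ 19 152 134]
 [ 19 157 135]] [[[ 19 149 140]
  [ 19 154 134]
  [ 20 151 135]
  [ 19 157 135]]

 [[ 19 158 136]
  [ 19 149 130]
  [ 19 153 128]
  [ 19 157 127]]] [[ 19 150 104]
 [ 19 154 111]
 [ 19 152 126]
 [ 19 156 132]
 [ 19 152 134]]
[[-0.895  0.445 -0.002]
 [ 0.445  0.895 -0.003]
 [ 0.    -0.003 -1.   ]] [ 1.07052997e+00  5.29044247e-01  1.43459403e+00  9.45959698e-06
  1.18139566e+00 -3.89155761e-02]
834 mean [ 0.61368178 -0.15552691  0.08340689] n [-0.64344656  0.02983408  0.76490944] tilt 40.10106356983352 yaw of -n -2.654678540574604
bottom slope deg 0.0868906393734163
yrange -0.07087402035860096 0.06840443762584747 x -0.0709649421178864 0.07593627251744091
rim origin [ 0.61551437 -0.156848    0.085     ]
label in rim 0.0021738545971989143 0.0001187632665220244 -0.0031379688130150065
```

Call:
servo_tool(rows=[[[-395,-258,40],-4.5,1],[[-395,-258,40],-4.5,1],[[-395,-258,40],-4.5,1],[[-395,-258,40],-4.5,1],[[-395,-258,40],-4.5,1],[[-395,-258,40],-4.5,1],[[-395,-258,40],-4.5,1],[[-395,-258,40],-4.5,1]])

```text
t: 1.1
tcp_pos: [0.3997, 0.247, 0.3702]
tool_rot: [0.189, 0.982, -0.002, -0.0]
force: [0.9, 0.3, -0.3]
finger_gap: 1.0
```

Call:
servo_tool(rows=[[[0,0,0],0,1]])

```text
t: 1.2
tcp_pos: [0.4028, 0.2429, 0.3699]
tool_rot: [0.191, 0.982, -0.002, 0.0]
force: [-0.7, 0.3, -0.6]
finger_gap: 0.999
```

```bash
cat > go.py <<'E'
# go.py x y z yaw_of_tool_y(deg): print tool-frame shift in mm and turn
from h import *; import sys
s=sense(); m=R.from_quat(s['tool_rot']).as_matrix(); t=np.array(list(map(float,sys.argv[1:4])))
yw=np.degrees(np.arctan2(m[1,1],m[0,1])); print('t',s['t'],'pos',s['tcp_pos'].round(4),'yaw',yw.round(2),'zaxis',m[:,2].round(4),'q',s['q'].round(2),'F',s['force'].round(2),'gap',round(s['finger_gap'],3))
print('shift',(m.T@(t-s['tcp_pos'])*1000).round(1),'turn',round((yw-float(sys.argv[4])+180)%360-180,2))
E
python3 go.py .4362 .185 .275 68
```

```text
t 1.2 pos [0.4028 0.2429 0.3699] yaw 68.01 zaxis [ 0.     -0.0041 -1.    ] q [ 0.31  0.37  1.85 -0.    0.92 -0.88] F [-0.65  0.29 -0.58] gap 0.999
shift [-52.6 -40.8  95.1] turn 0.01
```

Call:
servo_tool(rows=[[[-53,-41,20],0,1],[[-53,-41,20],0,1],[[-53,-41,50],0,1],[[-53,-41,70],0,1],[[-53,-41,95],0,1],[[-53,-41,95],0,1]])

```text
t: 1.8
tcp_pos: [0.4354, 0.1849, 0.2728]
tool_rot: [0.19, 0.982, -0.003, -0.003]
force: [-0.6, -0.5, -0.6]
finger_gap: 1.004
```

```bash
python3 go.py .4362 .185 .275 68
python3 - <<'E'
from h import *
shot('wrist','w1')
E
```

```text
t 1.8 pos [0.4354 0.1849 0.2728] yaw 68.14 zaxis [-0.0065 -0.0051 -1.    ] q [ 0.17  0.55  1.92 -0.01  0.67 -1.02] F [-0.61 -0.5  -0.61] gap 1.004
shift [-0.7  0.4 -2.2] turn 0.14
```

View pics/w1.png

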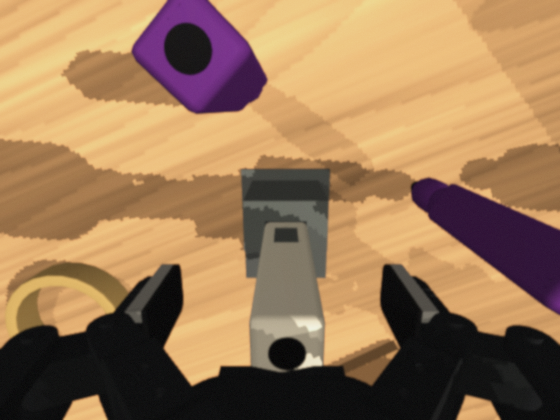

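Call:
servo_tool(rows=[[[0,0,0],0,-1],[[0,0,0],0,-1],[[0,0,0],0,-1],[[0,0,0],0,-1],[[0,0,0],0,-1],[[0,0,0],0,-1]], force=70)

```text
t: 2.45
tcp_pos: [0.4362, 0.1854, 0.2748]
tool_rot: [0.19, 0.982, -0.002, -0.001]
force: [-0.0, 2.3, 3.7]
finger_gap: 0.268
```

Call:
servo_tool(rows=[[[0,0,-5],0,-1],[[0,0,-10],0,-1],[[0,0,-20],0,-1],[[0,0,-35],0,-1],[[0,0,-50],0,-1],[[0,0,-70],0,-1],[[0,0,-90],0,-1],[[0,0,-100],0,-1]])

```text
t: 3.25
tcp_pos: [0.4364, 0.1857, 0.3773]
tool_rot: [0.19, 0.982, -0.002, 0.001]
force: [-0.2, 0.3, -0.8]
finger_gap: 0.27
```

```bash
python3 go.py .464 -.2044 .33 87.4
python3 - <<'E'
from h import *
shot('scene','s2')
E
```

```text
t 3.25 pos [0.4364 0.1857 0.3773] yaw 68.11 zaxis [ 9.0e-04 -3.4e-03 -1.0e+00] q [ 0.17  0.37  1.83 -0.    0.94 -1.02] F [-0.16  0.25 -0.77] gap 0.27
shift [-170.9 -351.5   48.6] turn -19.29
```

View pics/s2.png

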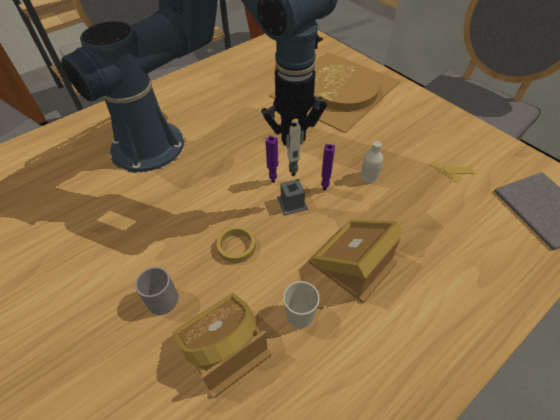

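Call:
servo_tool(rows=[[[-171,-351,-8],-19.3,-1],[[-171,-351,-8],-19.3,-1],[[-171,-351,-8],-19.3,-1],[[-171,-351,-8],-19.3,-1],[[-171,-351,-8],-19.3,-1],[[-171,-351,-8],-19.3,-1],[[-171,-351,-8],-19.3,-1],[[-171,-351,-8],-19.3,-1]])

```text
t: 4.1
tcp_pos: [0.4634, -0.1994, 0.3867]
tool_rot: [0.023, 1.0, -0.001, 0.001]
force: [1.1, 0.9, -0.9]
finger_gap: 0.274
```

Call:
servo_tool(rows=[[[-10,-35,0],0,-1],[[-10,-35,0],0,-1]])

```text
t: 4.3
tcp_pos: [0.4725, -0.2401, 0.3868]
tool_rot: [0.025, 1.0, -0.003, 0.002]
force: [-0.5, 1.1, -0.3]
finger_gap: 0.274
```

```bash
python3 go.py .464 -.2044 .310 87.4
python3 - <<'E'
from h import *
s=shot('top','t2'); P=cloud(s); s2=shot('scene','s3')
h=cv2.cvtColor(s2['image'],cv2.COLOR_BGR2HSV); print()
cv2.imwrite('pics/t2s3.png',np.hstack([cv2.resize(s['image'][170:300,360:500],(390,362)),cv2.resize(s2['image'][150:330,80:260],(362,362))]))
E
```

```text
t 4.3 pos [ 0.4725 -0.2401  0.3868] yaw 87.08 zaxis [ 0.004  -0.0058 -1.    ] q [-0.68  0.42  1.69 -0.    1.02 -2.2 ] F [-0.48  1.06 -0.31] gap 0.274
shift [10.6 35.6 76.6] turn -0.32
```

View pics/t2s3.png

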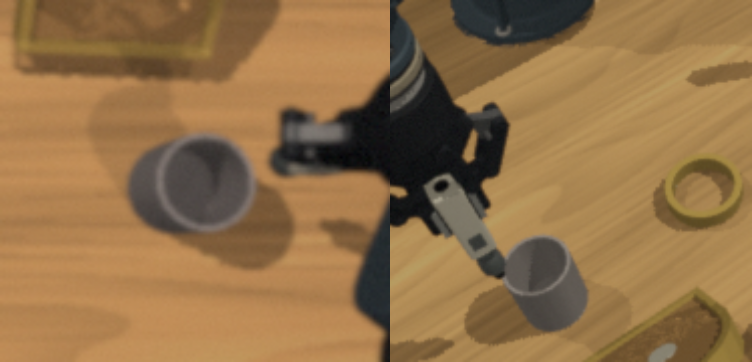

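Call:
servo_tool(rows=[[[10.6,35.6,0],0,-1],[[10.6,35.6,0],0,-1],[[10.6,35.6,25],0,-1],[[10.6,35.6,50],0,-1],[[10.6,35.6,76],0,-1],[[10.6,35.6,76],0,-1]], force=25)

```text
t: 5.0
tcp_pos: [0.4608, -0.1972, 0.3075]
tool_rot: [0.023, 1.0, 0.002, -0.004]
force: [-1.1, 0.1, -2.0]
finger_gap: 0.271
```

Call:
servo_tool(rows=[[[10,0,0],0,-1],[[20,0,0],0,-1],[[28,0,0],0,-1],[[34,0,0],0,-1],[[40,0,0],0,-1],[[40,0,0],0,-1]], force=25)

```text
t: 5.6
tcp_pos: [0.4229, -0.1969, 0.3109]
tool_rot: [0.024, 1.0, -0.001, 0.003]
force: [6.9, -1.0, 1.2]
finger_gap: 0.271
```

```bash
python3 go.py .364 -.2044 .310 87.4
python3 - <<'E'
from h import *
s2=shot('scene','s4')
cv2.imwrite('pics/s4c.png',cv2.resize(s2['image'][150:330,60:260],(600,540)))
E
```

```text
t 5.6 pos [ 0.4229 -0.1969  0.3109] yaw 87.27 zaxis [ 0.0053 -0.003  -1.    ] q [-0.68  0.47  1.92  0.    0.75 -2.2 ] F [ 6.86 -0.96  1.23] gap 0.271
shift [ 58.5 -10.3   0.6] turn -0.13
```

View pics/s4c.png

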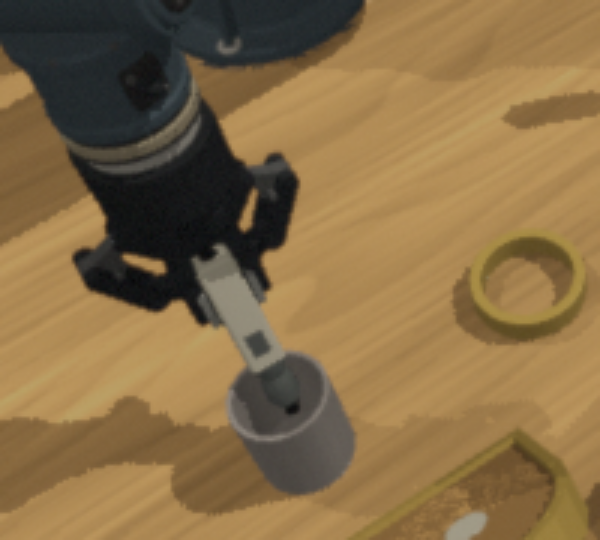

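Call:
servo_tool(rows=[[[5,0,3],0,-1],[[10,0,5],0,-1],[[15,0,8],0,-1],[[19,0,10],0,-1],[[22,0,10],0,-1],[[25,0,10],0,-1],[[25,0,10],0,-1]])

```text
t: 6.35
tcp_pos: [0.4002, -0.1973, 0.304]
tool_rot: [0.024, 1.0, -0.006, 0.009]
force: [5.9, 1.1, 6.6]
finger_gap: 0.274
```

```bash
cat > pen.py <<'E'
# estimate pen axis from cloud points near the grip (white/grey handle, scene+top)
from h import *
def pen(tag):
    s=sense(); m=R.from_quat(s['tool_rot']).as_matrix(); g=s['tcp_pos']+m[:,2]*.155
    for cam in('scene','top'):
        c=shot(cam,f'{tag}_{cam}'); P=cloud(c); hv=cv2.cvtColor(c['image'],cv2.COLOR_BGR2HSV)
        L=(P-g)@m; k=(abs(L[...,1])<.0135)&(abs(L[...,0])<.12)&(abs(L[...,2])<.12)&(hv[...,2]>75)&(hv[...,1]<90)
        q=L[k]; print(cam,k.sum())
        if k.sum()<30: continue
        np.save(f'pics/{tag}_{cam}.npy',q)
        (x,z),(w,h),a=cv2.minAreaRect(q[:,[0,2]].astype(np.float32)*1000)
        v=np.linalg.svd(q[:,[0,2]]-q[:,[0,2]].mean(0))[2][0]; v*=np.sign(v[1])
        print(' rect',x,z,w,h,a,' pca tilt deg (from tool z toward -x)',np.degrees(np.arctan2(-v[0],v[1])))
if __name__=='__main__':
    import sys; pen(sys.argv[1])
E
python3 go.py .398 -.2044 .3 87.4; python3 pen.py p1
```

```text
t 6.35 pos [ 0.4002 -0.1973  0.304 ] yaw 87.2 zaxis [ 0.0176 -0.0115 -0.9998] q [-0.71  0.46  1.97  0.    0.68 -2.24] F [5.92 1.11 6.6 ] gap 0.274
shift [ 2.  -7.2  4.1] turn -0.2
scene 885
 rect -49.37059020996094 33.75048828125 76.39458465576172 188.71180725097656 14.706426620483398  pca tilt deg (from tool z toward -x) 35.631700852384895
top 303
 rect -53.70603942871094 57.2643928527832 74.09674835205078 134.86534118652344 9.124014854431152  pca tilt deg (from tool z toward -x) 42.44523823826424
```

Call:
servo_tool(rows=[[[4,0,4],0,-1],[[8,0,4],0,-1],[[8,0,4],0,-1]])

```text
t: 6.75
tcp_pos: [0.3944, -0.1986, 0.3034]
tool_rot: [0.025, 1.0, -0.01, 0.015]
force: [3.6, -1.0, 9.5]
finger_gap: 0.269
```

Call:
servo_tool(rows=[[[0,0,-10],0,-1],[[0,0,-40],0,-1],[[0,0,-80],0,-1],[[0,0,-110],0,-1],[[0,0,-110],0,-1]], force=90)

```text
t: 7.25
tcp_pos: [0.3909, -0.1962, 0.4181]
tool_rot: [0.025, 0.999, -0.013, 0.018]
force: [1.0, -0.2, -0.4]
finger_gap: 0.27
```

```bash
python3 go.py .398 -.2044 .3 87.4; python3 pen.py p2
python3 - <<'E'
import cv2; cv2.imwrite('pics/p2c.png',cv2.resize(cv2.imread('pics/p2_scene.png')[130:330,40:260],(660,600)))
E
```

```text
t 7.25 pos [ 0.3909 -0.1962  0.4181] yaw 87.16 zaxis [ 0.0362 -0.0271 -0.999 ] q [-0.72  0.25  1.88  0.    0.97 -2.25] F [ 1.03 -0.25 -0.42] gap 0.27
shift [ -3.1  -4.9 118.5] turn -0.24
scene 867
 rect -38.42547607421875 16.192527770996094 44.287933349609375 136.4057159423828 34.70765686035156  pca tilt deg (from tool z toward -x) 29.004799985890386
top 367
 rect -31.91603660583496 46.3775634765625 24.143531799316406 113.1670913696289 27.75851821899414  pca tilt deg (from tool z toward -x) 23.948013841308878
```

View pics/p2c.png

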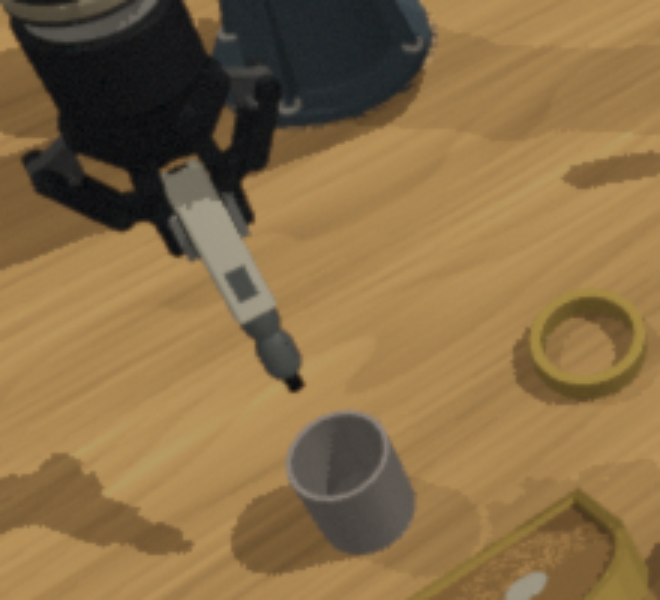

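```bash
cat > ax.py <<'E'
from h import *
def hit(npz,uv,g,m):
    s=dict(np.load(npz)); f=210/np.tan(np.radians(float(s['vertical_fov']))/2); T=s['cam_to_world']
    d=T[:3,:3]@np.array([(uv[0]-s['cx'])/f,(uv[1]-s['cy'])/f,1]); n=m[:,1]
    return T[:3,3]+d*(((g-T[:3,3])@n)/(d@n))
if __name__=='__main__':
    s=sense(); m=R.from_quat(s['tool_rot']).as_matrix(); g=s['tcp_pos']+m[:,2]*.155
    a=hit('pics/p2_scene.npz',(138,258),g,m); b=hit('pics/p2_scene.npz',(100.7,187.3),g,m)
    print('nose',a,'tail',b,'len',np.linalg.norm(a-b)); v=(b-a)/np.linalg.norm(a-b)
    print('v',v,'tilt',np.degrees(np.arccos(v[2])),'grip',g,'dist nose-grip along',(g-a)@v, 'perp',np.linalg.norm((g-a)-((g-a)@v)*v))
    q=np.load('pics/p2_scene.npy'); 
    k=abs(q[:,2])<.11
    # top view: nose darkest pixel
    t=dict(np.load('pics/p2_top.npz')); P=cloud(t); L=(P-g)@m
    k=(abs(L[...,1])<.02)&(abs(L[...,2])<.125)&(L[...,0]<.02)&(P[...,2]>.13); vv,uu=np.nonzero(k); print(len(vv),uu.min(),uu.max(),vv.min(),vv.max())
    # profile of the upper surface
    for z0 in np.arange(-.04,.12,.02):
        kk=k&(abs(L[...,2]-z0)<.005); print(round(z0,3),kk.sum(),L[kk][:,0].min() if kk.any() else None,L[kk][:,0].max() if kk.any() else None)
    kk=abs(L[...,1])<.02
E
python3 ax.py
```

```text
nose [ 0.44945169 -0.20384678  0.15304443] tail [ 0.42048127 -0.19895821  0.3231683 ] len 0.17264215411541892
v [-0.16780618  0.02831623  0.98541325] tilt 9.798198002626597 grip [ 0.39481837 -0.19897223  0.25953966] dist nose-grip along 0.11424765021348562 perp 0.03601763120770709
573 445 494 232 286
-0.04 0 None None
-0.02 0 None None
0.0 78 -0.026687622012042566 0.009628569538982763
0.02 75 -0.03764407714537234 -0.011886978954398808
0.04 51 -0.04614946348985615 -0.017935130904779006
0.06 60 -0.05804955253035344 -0.04272561997133662
0.08 14 -0.06366452869158654 -0.04618627582066238
0.1 3 -0.06603519952479198 -0.060756772838181386
```

Run:
```python
from h import *
s=sense(); m=R.from_quat(s['tool_rot']).as_matrix(); g=s['tcp_pos']+m[:,2]*.155
c=dict(np.load('pics/p2_scene.npz')); P=cloud(c); L=(P-g)@m*1000
print('centerline of front face, tool mm:')
for cu,cv in [(182,170),(190,185),(200,200),(215,230),(230,260),(245,290),(258,315),(268,335),(280,355),(292,378)]:
    u,v=round(cu/3+40),round(cv/3+130); print((u,v),L[v,u].round(1),P[v,u].round(3))
```

```text
centerline of front face, tool mm:
(101, 187) [ -0.6   1.8 -39.9] [ 0.394 -0.196  0.299]
(103, 192) [ -5.3   0.8 -32.6] [ 0.399 -0.198  0.292]
(107, 197) [-12.9   2.4 -25.8] [ 0.407 -0.197  0.286]
(112, 207) [-20.4   1.8  -7.6] [ 0.415 -0.198  0.268]
(117, 217) [-31.6   1.1   7.6] [ 0.427 -0.2    0.253]
(122, 227) [-41.4   0.4  24.8] [ 0.437 -0.201  0.236]
(126, 235) [-47.7  -0.   40.6] [ 0.444 -0.202  0.22 ]
(129, 242) [-51.5  -1.1  56.3] [ 0.448 -0.204  0.205]
(133, 248) [-60.6  -0.2  65. ] [ 0.457 -0.204  0.196]
(137, 256) [nan nan nan] [nan nan nan]
```

```bash
python3 go.py .388 -.197 .320 87.4;  python3 go.py .371 -.197 .305 87.4|tail -1
```

```text
t 7.35 pos [ 0.3901 -0.1956  0.4144] yaw 87.15 zaxis [ 0.0302 -0.0218 -0.9993] q [-0.72  0.25  1.88  0.    0.97 -2.25] F [ 0.25  0.51 -1.8 ] gap 0.272
shift [ 5.   0.4 94.3] turn -0.25
shift [ 2.250e+01 -1.000e-01  1.088e+02] turn -0.25
```

Call:
servo_tool(rows=[[[2,0,40],0,-1],[[4,0,80],0,-1],[[5,0,94],0,-1],[[9,0,97],0,-1],[[13,0,100],0,-1],[[16,0,103],0,-1],[[19,0,106],0,-1],[[22,0,109],0,-1]], force=20)

```text
t: 8.15
tcp_pos: [0.3727, -0.1977, 0.3052]
tool_rot: [0.025, 0.999, -0.012, 0.018]
force: [4.4, -0.0, 9.0]
finger_gap: 0.271
```

Call:
servo_tool(rows=[[[0,0,0],0,-1]])

```text
t: 8.25
tcp_pos: [0.3729, -0.1977, 0.305]
tool_rot: [0.026, 0.999, -0.012, 0.019]
force: [1.1, 0.8, 1.5]
finger_gap: 0.271
```

```bash
python3 go.py .371 -.197 .305 87.4
```

```text
t 8.25 pos [ 0.3729 -0.1977  0.305 ] yaw 87.02 zaxis [ 0.0378 -0.0256 -0.999 ] q [-0.76  0.44  2.04  0.01  0.62 -2.29] F [1.12 0.84 1.51] gap 0.271
shift [ 1.9  0.6 -0.1] turn -0.38
```

Call:
servo_tool(rows=[[[0,0,-40],0,-1],[[0,0,-80],0,-1],[[0,0,-115],0,-1],[[0,0,-115],0,-1]], force=90)

```text
t: 8.65
tcp_pos: [0.3687, -0.195, 0.4226]
tool_rot: [0.026, 0.999, -0.014, 0.021]
force: [-0.0, -0.3, -2.2]
finger_gap: 0.267
```

```bash
cat > pen.py <<'E'
from h import *
import sys
def pen(tag):
    s=sense(); m=R.from_quat(s['tool_rot']).as_matrix(); g=s['tcp_pos']+m[:,2]*.155
    print('tcp',s['tcp_pos'].round(4),'zaxis',m[:,2].round(4),'F',s['force'].round(2))
    for cam in('scene','top'):
        c=shot(cam,f'{tag}_{cam}'); P=cloud(c); L=(P-g)@m*1000; hv=cv2.cvtColor(c['image'],cv2.COLOR_BGR2HSV)
        k=(abs(L[...,1])<7)&(L[...,2]>-45)&(L[...,2]<100)&(abs(L[...,0])<110)&(P[...,2]>.11)&(hv[...,1]<90)&(hv[...,2]>60)
        q=L[k]; Z=[];X=[]
        for z in range(-30,36,5):
            b=q[abs(q[:,2]-z)<4]
            if len(b)>2: Z.append(z);X.append(np.percentile(b[:,0],10))
        p=np.polyfit(Z,X,1); res=np.array(X)-np.polyval(p,Z)
        th=np.arctan(-p[0]); x0=p[1]+12/np.cos(th)
        print(cam,len(q),'tilt tool',np.degrees(th).round(1),'axis x at z=0',x0.round(1),'res',res.round(1), 'zrange',q[:,2].min().round(),q[:,2].max().round())
        d=m@np.array([-np.sin(th),0,np.cos(th)]); print('  pen dir world',d.round(3),'tilt',np.degrees(np.arccos(-d[2])).round(1),'yaw',np.degrees(np.arctan2(d[1],d[0])).round(1))
pen(sys.argv[1])
E
python3 pen.py p3
python3 - <<'E'
import cv2,numpy as np
a=cv2.imread('pics/p3_scene.png')[110:290,20:220]; b=cv2.imread('pics/p3_top.png')[200:330,400:540]
cv2.imwrite('pics/p3c.png',np.hstack([cv2.resize(a,(400,360)),cv2.resize(b,(388,360))]))
E
```

```text
tcp [ 0.3687 -0.195   0.4226] zaxis [ 0.042  -0.0299 -0.9987] F [-0.01 -0.34 -2.17]
scene 675 tilt tool 40.0 axis x at z=0 -13.5 res [ 0.1 -0.4  1.5  0.3 -0.7  0.4  0.4 -0.6 -0.8 -0.9 -1.1 -0.4  0.   2.2] zrange -37.0 71.0
  pen dir world [ 0.674 -0.055 -0.737] tilt 42.5 yaw -4.7
top 322 tilt tool 51.4 axis x at z=0 1.0 res [  9.8  16.1 -12.  -10.   -7.9  -4.9  -4.2  -2.4  -0.6   2.3   5.2   8.5] zrange -24.0 86.0
  pen dir world [ 0.806 -0.058 -0.589] tilt 53.9 yaw -4.1
```

View pics/p3c.png

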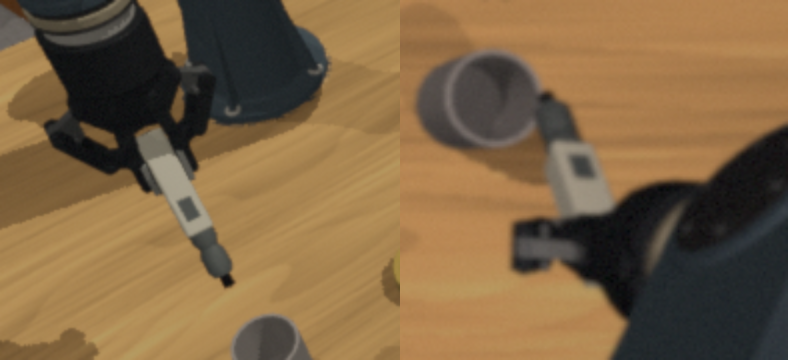

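```bash
cat > tri.py <<'E'
from h import *
def ray(npz,uv):
    s=dict(np.load(npz)); f=210/np.tan(np.radians(float(s['vertical_fov']))/2); T=s['cam_to_world']
    d=T[:3,:3]@np.array([(uv[0]-s['cx'])/f,(uv[1]-s['cy'])/f,1]); return T[:3,3],d/np.linalg.norm(d)
def tri(r1,r2):
    (a,d),(b,e)=r1,r2; t=np.linalg.lstsq(np.stack([d,-e],1),b-a,rcond=None)[0]
    p,q=a+d*t[0],b+e*t[1]; return (p+q)/2,np.linalg.norm(p-q)*1000
E
python3 - <<'E'
from tri import *
def dark(f,u,v,w=10):
    g=cv2.imread(f)[v-w:v+w,u-w:u+w].max(2); k=g<35; y,x=np.nonzero(k); print(f,k.sum(),'u',x.min()+u-w,x.max()+u-w,'v',y.min()+v-w,y.max()+v-w)
dark('pics/p3_scene.png',134,250); dark('pics/p3_top.png',453,236)
s=sense(); m=R.from_quat(s['tool_rot']).as_matrix(); g=s['tcp_pos']+m[:,2]*.155
n,gap=tri(ray('pics/p3_scene.npz',(134,251)),ray('pics/p3_top.npz',(452.3,235.0)))
print('nose',n,'gap mm',gap,'tool mm',m.T@(n-g)*1000)
th=np.radians(40); u=m@np.array([-np.sin(th),0,np.cos(th)])
print('axis-predict nose tool for s: x=-13.5-s sin, z=s cos'); r=(m.T@(n-g)*1000); s0=r[2]/np.cos(th); print(s0,-13.5-s0*np.sin(th))
E
```

```text
pics/p3_scene.png 18 u 131 135 v 247 252
pics/p3_top.png 1 u 452 452 v 235 235
nose [ 0.45710477 -0.20450729  0.18727541] gap mm 0.005234504541974446 tool mm [-80.9309142   -0.45458395  80.23092536]
axis-predict nose tool for s: x=-13.5-s sin, z=s cos
104.73403480128647 -80.82173988274575
```

```bash
cat > aim.py <<'E'
# aim.py d turn : shift to put the nose at rim origin + d(mm)*n, after a turn (deg) about tool z
from h import *; import sys
off=np.array([-80.9,-.5,235.2])/1000; o=np.array([.6155,-.1568,.085]); n=np.array([-.6434,.0298,.7649])
x=np.array([.7649*np.cos(np.radians(-2.65)),.7649*np.sin(np.radians(-2.65)),.6434]); y=np.cross(n,x)
s=sense(); m=R.from_quat(s['tool_rot']).as_matrix(); d,t=map(float,sys.argv[1:3])
m2=m@R.from_euler('z',t,degrees=True).as_matrix(); nose=s['tcp_pos']+m@off; e=nose-o
th=np.radians(40);u=m@[-np.sin(th),0,np.cos(th)]
print('t',s['t'],'nose in rim mm',(np.array([e@x,e@y,e@n])*1000).round(1),'pen angle to n',np.degrees(np.arccos(-u@n)).round(1),'pen dir',u.round(3),'F',s['force'].round(2),'F.n',round(s['force']@n,2),'q',s['q'].round(2))
print('shift',(m.T@(o+d/1000*n-m2@off-s['tcp_pos'])*1000).round(1),' tool dir of -n',(m.T@-n).round(3))
E
python3 aim.py 30 -2
```

```text
t 8.75 nose in rim mm [-53.5 -55.  178.8] pen angle to n 2.4 pen dir [ 0.669 -0.051 -0.741] F [-1.03 -0.49 -1.19] F.n -0.27 q [-0.76  0.22  1.92  0.01  0.96 -2.28]
shift [-133.4   54.7   83.1]  tool dir of -n [-0.615  0.021  0.788]
```

Call:
servo_tool(rows=[[[-40,16,10],-1,-1],[[-80,32,20],-2,-1],[[-120,50,40],-2,-1],[[-133,55,65],-2,-1],[[-133,55,83],-2,-1],[[-133,55,83],-2,-1]], force=100)

```text
t: 9.35
tcp_pos: [0.5049, -0.1468, 0.3348]
tool_rot: [0.008, 1.0, -0.009, 0.013]
force: [-0.1, -0.2, -1.2]
finger_gap: 0.266
```

```bash
python3 aim.py 10 0
python3 - <<'E'
from h import *
a=shot('scene','a_s'); b=shot('top','a_t')
cv2.imwrite('pics/ac.png',np.hstack([cv2.resize(a['image'][230:390,150:310],(400,400)),cv2.resize(b['image'][90:210,350:470],(400,400),interpolation=cv2.INTER_CUBIC)]))
E
```

```text
t 9.35 nose in rim mm [-7.6  2.8 28.3] pen angle to n 1.5 pen dir [ 0.662 -0.024 -0.749] F [-0.11 -0.24 -1.17] F.n -0.83 q [-0.49  0.49  1.76 -0.01  0.86 -2.05]
shift [-17.3  -3.2   9.6]  tool dir of -n [-0.624 -0.006  0.781]
```

View pics/ac.png

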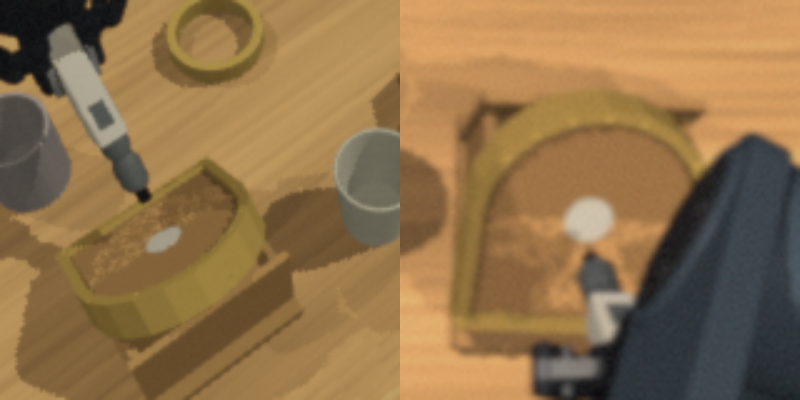

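Call:
servo_tool(rows=[[[-9,-3,5],0,-1],[[-17.3,-3.2,9.6],0,-1],[[-17.3,-3.2,9.6],0,-1],[[-17.3,-3.2,9.6],0,-1]])

```text
t: 9.85
tcp_pos: [0.5233, -0.1517, 0.3294]
tool_rot: [0.008, 1.0, -0.011, 0.016]
force: [0.3, -0.1, -1.1]
finger_gap: 0.267
```

```bash
python3 aim.py 2 0; for i in 1 2 3; do python3 - <<'E'
from tri import *
s=shot('top','b_t'); print(sense()['force'])
E
done
```

```text
t 9.85 nose in rim mm [ 4.8 -2.1 11.6] pen angle to n 1.8 pen dir [ 0.667 -0.027 -0.745] F [ 0.29 -0.12 -1.09] F.n -1.02 q [-0.49  0.52  1.72 -0.01  0.86 -2.04]
shift [-2.2  2.2 10.4]  tool dir of -n [-0.619 -0.002  0.785]
[ 0.44405292 -0.66799985 -1.50157128]
[ 0.24506293 -0.44096189 -0.5513984 ]
[ 1.20149758 -0.05719874 -1.00133963]
```

Call:
servo_tool(rows=[[[-1,1,5],0,-1],[[-2.2,2.2,10.4],0,-1],[[-2.2,2.2,10.4],0,-1],[[-2.2,2.2,10.4],0,-1]])

```text
t: 10.4
tcp_pos: [0.5254, -0.1493, 0.3187]
tool_rot: [0.008, 1.0, -0.011, 0.015]
force: [0.4, 0.1, -1.1]
finger_gap: 0.268
```

```bash
python3 aim.py -1 0
```

```text
t 10.4 nose in rim mm [-0.8  0.5  2.2] pen angle to n 1.8 pen dir [ 0.666 -0.027 -0.746] F [ 0.38  0.08 -1.11] F.n -1.09 q [-0.48  0.54  1.72 -0.01  0.84 -2.03]
shift [-2.6 -0.5  2. ]  tool dir of -n [-0.62  -0.003  0.785]
```

Call:
servo_tool(rows=[[[-1,0,1],0,-1],[[-2,-0.4,2],0,-1],[[-2,-0.4,2],0,-1]])

```text
t: 10.7
tcp_pos: [0.5276, -0.1499, 0.3167]
tool_rot: [0.008, 1.0, -0.011, 0.016]
force: [-0.6, -0.9, -0.7]
finger_gap: 0.271
```

Call:
servo_tool(rows=[[[-0.6,0,0.8],0,-1],[[-1.2,0,1.6],0,-1],[[-1.2,0,1.6],0,-1]])

```text
t: 11.0
tcp_pos: [0.5288, -0.1499, 0.3153]
tool_rot: [0.008, 1.0, -0.011, 0.015]
force: [-1.8, 0.9, 2.5]
finger_gap: 0.265
```

```bash
python3 aim.py -3 0
```

```text
t 11.0 nose in rim mm [-0.5  0.  -2.6] pen angle to n 1.8 pen dir [ 0.666 -0.027 -0.746] F [-1.81  0.9   2.51] F.n 3.11 q [-0.48  0.55  1.72 -0.01  0.84 -2.03]
shift [-0.6 -0.   0.1]  tool dir of -n [-0.62  -0.003  0.785]
```

Call:
servo_tool(rows=[[[-0.5,0,0.7],0,-1],[[-0.5,0,0.7],0,-1],[[-0.5,0,0.7],0,-1],[[-0.5,0,0.7],0,-1],[[-0.5,0,0.7],0,-1],[[-0.5,0,0.7],0,-1],[[-0.5,0,0.7],0,-1],[[-0.5,0,0.7],0,-1]])

```text
t: 11.8
tcp_pos: [0.5293, -0.15, 0.3146]
tool_rot: [0.008, 1.0, -0.011, 0.015]
force: [-2.7, 1.1, 2.9]
finger_gap: 0.269
```

```bash
python3 aim.py -3 0
```

```text
t 11.8 nose in rim mm [-0.5  0.  -3.4] pen angle to n 1.8 pen dir [ 0.666 -0.027 -0.746] F [-2.69  1.09  2.94] F.n 4.01 q [-0.48  0.55  1.72 -0.01  0.84 -2.03]
shift [-0.1 -0.  -0.6]  tool dir of -n [-0.62  -0.003  0.785]
```

Call:
servo_tool(rows=[[[0,0,0.2],0,-1],[[0,0,0.2],0,-1],[[0,0,0.2],0,-1],[[0,0,0.2],0,-1],[[0,0,0.2],0,-1],[[0,0,0.2],0,-1],[[0,0,0.2],0,-1],[[0,0,0.2],0,-1]])

```text
t: 12.6
tcp_pos: [0.5293, -0.15, 0.3144]
tool_rot: [0.008, 1.0, -0.011, 0.015]
force: [-2.3, 0.8, 2.6]
finger_gap: 0.268
```

Call:
servo_tool(rows=[[[0,0,0.2],0,-1],[[0,0,0.2],0,-1],[[0,0,0.2],0,-1],[[0,0,0.2],0,-1],[[0,0,0.2],0,-1],[[0,0,0.2],0,-1],[[0,0,0.2],0,-1],[[0,0,0.2],0,-1]])

```text
t: 13.4
tcp_pos: [0.5294, -0.15, 0.3142]
tool_rot: [0.008, 1.0, -0.011, 0.015]
force: [-1.9, 0.4, 2.9]
finger_gap: 0.27
```

Call:
servo_tool(rows=[[[0,0,0.2],0,-1],[[0,0,0.2],0,-1],[[0,0,0.2],0,-1],[[0,0,0.2],0,-1],[[0,0,0.2],0,-1],[[0,0,0.2],0,-1],[[0,0,0.2],0,-1],[[0,0,0.2],0,-1]])

```text
t: 14.2
tcp_pos: [0.5294, -0.15, 0.3141]
tool_rot: [0.008, 1.0, -0.011, 0.016]
force: [-1.5, -0.2, 4.4]
finger_gap: 0.267
```

```bash
python3 aim.py -3 0; python3 pen.py p4
```

```text
t 14.2 nose in rim mm [-0.7 -0.  -3.9] pen angle to n 1.8 pen dir [ 0.666 -0.027 -0.745] F [-1.48 -0.23  4.45] F.n 4.34 q [-0.48  0.55  1.72 -0.01  0.84 -2.03]
shift [ 0.   0.  -1.1]  tool dir of -n [-0.62  -0.003  0.785]
tcp [ 0.5294 -0.15    0.3141] zaxis [ 0.0309 -0.0218 -0.9993] F [-1.48 -0.23  4.45]
scene 464 tilt tool 39.8 axis x at z=0 -13.6 res [-0.3 -0.1  0.5 -0.3  1.   0.1  0.3 -0.3  0.4 -1.6 -0.5 -0.3  0.2  1. ] zrange -36.0 51.0
  pen dir world [ 0.663 -0.027 -0.748] tilt 41.6 yaw -2.3
top 78 tilt tool 33.8 axis x at z=0 -18.3 res [ 0.8 -0.7 -0.5 -0.4  1.4 -0.5] zrange 8.0 51.0
  pen dir world [ 0.582 -0.027 -0.813] tilt 35.6 yaw -2.7
```

Call:
servo_tool(rows=[[[6,0,-8],0,-1],[[19,0,-24],0,-1],[[37,0,-47],0,-1],[[50,0,-63],0,-1]])

```text
t: 14.7
tcp_pos: [0.4764, -0.1476, 0.3761]
tool_rot: [0.008, 1.0, -0.011, 0.015]
force: [0.1, -0.2, -0.9]
finger_gap: 0.269
```

```bash
cat > nose.py <<'E'
from h import *; import sys
off=np.array([-80.9,-.5,235.2])/1000; s=sense(); m=R.from_quat(s['tool_rot']).as_matrix(); nose=s['tcp_pos']+m@off
print('t',s['t'],'nose',nose.round(4),'tcp',s['tcp_pos'].round(4),'z',m[:,2].round(3),'q',s['q'].round(2))
for i in range(1,len(sys.argv),3): print('shift',(m.T@(np.array(list(map(float,sys.argv[i:i+3])))-nose)*1000).round(1))
E
python3 nose.py .475 -.2044 .13 .475 -.2044 .065
```

```text
t 14.7 nose [ 0.5643 -0.1545  0.1435] tcp [ 0.4764 -0.1476  0.3761] z [ 0.03  -0.022 -0.999] q [-0.52  0.39  1.79 -0.    0.92 -2.08]
shift [ 88.8 -51.1  11.9]
shift [ 90.8 -49.7  76.8]
```

Call:
servo_tool(rows=[[[40,-25,0],0,-1],[[75,-45,5],0,-1],[[89,-51,12],0,-1],[[89,-51,12],0,-1],[[89,-51,12],0,-1]])

```text
t: 15.2
tcp_pos: [0.387, -0.1977, 0.3626]
tool_rot: [0.009, 1.0, -0.011, 0.015]
force: [-0.7, 0.3, -0.1]
finger_gap: 0.269
```

```bash
python3 nose.py .475 -.2044 .13 .475 -.2044 .065
python3 - <<'E'
from h import *
a=shot('scene','c_s'); b=shot('top','c_t')
cv2.imwrite('pics/cc.png',np.hstack([cv2.resize(a['image'][170:330,80:240],(400,400)),cv2.resize(b['image'][180:300,370:490],(400,400),interpolation=cv2.INTER_CUBIC)]))
E
```

```text
t 15.2 nose [ 0.475  -0.2047  0.1301] tcp [ 0.387  -0.1977  0.3626] z [ 0.031 -0.022 -0.999] q [-0.73  0.34  1.95  0.01  0.82 -2.29]
shift [0.1 0.3 0.1]
shift [ 2.1  1.7 65. ]
```

View pics/cc.png

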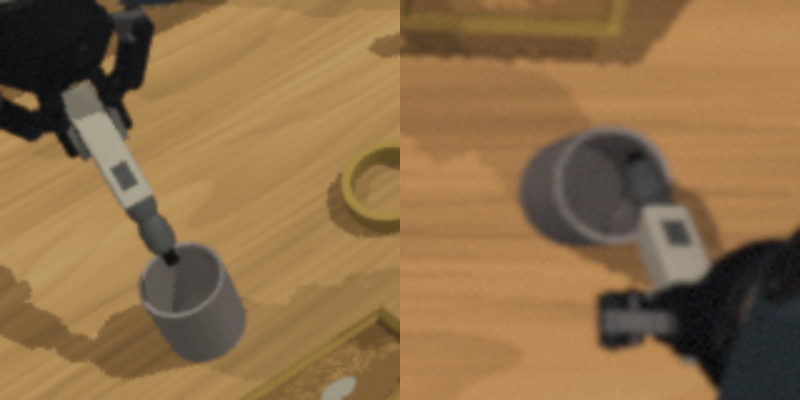

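Call:
servo_tool(rows=[[[1,1,30],0,-1],[[2,2,60],0,-1],[[2,2,65],0,-1],[[2,2,65],0,-1]])

```text
t: 15.7
tcp_pos: [0.3884, -0.1966, 0.2972]
tool_rot: [0.007, 1.0, -0.01, 0.015]
force: [0.3, -0.2, -0.2]
finger_gap: 0.271
```

Call:
servo_tool(rows=[[[-6,0,0],0,-1],[[-12,0,0],0,-1],[[-18,0,0],0,-1],[[-24,0,0],0,-1],[[-30,0,0],0,-1],[[-30,0,0],0,-1]], force=20)

```text
t: 16.3
tcp_pos: [0.4165, -0.1955, 0.2976]
tool_rot: [0.006, 1.0, -0.008, 0.011]
force: [-6.4, -2.0, -3.9]
finger_gap: 0.268
```

```bash
python3 pen.py p5; python3 nose.py .475 -.2044 .13
```

```text
tcp [ 0.4165 -0.1955  0.2976] zaxis [ 0.0212 -0.0161 -0.9996] F [-6.36 -2.03 -3.94]
scene 343 tilt tool 32.9 axis x at z=0 -10.7 res [ 0.   0.7  0.2  0.   0.3 -0.5 -0.3 -0.1 -0.  -1.2 -0.1 -0.9 -0.3  2.1] zrange -38.0 34.0
  pen dir world [ 0.561 -0.02  -0.828] tilt 34.1 yaw -2.1
top 95 tilt tool 31.9 axis x at z=0 -10.3 res [ 0.5  0.4 -0.3  0.9 -1.2 -0.6 -1.3 -0.3  1.9] zrange -5.0 33.0
  pen dir world [ 0.546 -0.02  -0.838] tilt 33.1 yaw -2.1
t 16.4 nose [ 0.5023 -0.2011  0.0642] tcp [ 0.4164 -0.1957  0.2976] z [ 0.021 -0.017 -1.   ] q [-0.68  0.49  1.95  0.    0.68 -2.24]
shift [ 25.8  -4.7 -66.3]
```

Call:
servo_tool(rows=[[[-6,0,0],0,-1],[[-12,0,0],0,-1],[[-18,0,0],0,-1],[[-24,0,0],0,-1],[[-30,0,0],0,-1],[[-34,0,0],0,-1],[[-34,0,0],0,-1]])

```text
t: 17.1
tcp_pos: [0.4476, -0.1948, 0.2979]
tool_rot: [0.005, 1.0, -0.006, 0.005]
force: [-10.2, -2.2, 1.0]
finger_gap: 0.27
```

```bash
python3 pen.py p6
```

```text
tcp [ 0.4476 -0.1948  0.2979] zaxis [ 0.009  -0.0122 -0.9999] F [-10.16  -2.25   1.01]
scene 282 tilt tool 17.9 axis x at z=0 -6.1 res [ 0.1  0.1  0.2 -0.3 -0.3  0.3  0.1 -0.1  0.1 -0.3 -0.2 -0.8 -0.   0.9] zrange -40.0 33.0
  pen dir world [ 0.316 -0.014 -0.949] tilt 18.4 yaw -2.6Traceback (most recent call last):
  File "pen.py", line 17, in <module>
    pen(sys.argv[1])
    ~~~^^^^^^^^^^^^^
  File "pen.py", line 13, in pen
    p=np.polyfit(Z,X,1); res=np.array(X)-np.polyval(p,Z)
    raise TypeError("expected non-empty vector for x")
TypeError: expected non-empty vector for x
```

Call:
servo_tool(rows=[[[-6,0,0],0,-1],[[-12,0,0],0,-1],[[-18,0,0],0,-1],[[-24,0,0],0,-1],[[-24,0,0],0,-1],[[-20,0,0],0,-1]])

```text
t: 17.8
tcp_pos: [0.467, -0.1947, 0.2984]
tool_rot: [0.004, 1.0, -0.006, 0.004]
force: [-0.0, 0.5, -0.4]
finger_gap: 0.268
```

```bash
python3 pen.py p7 2>/dev/null
```

```text
tcp [ 0.467  -0.1947  0.2984] zaxis [ 0.0071 -0.0119 -0.9999] F [-0.02  0.52 -0.36]
scene 240 tilt tool 7.5 axis x at z=0 -3.6 res [ 0.5  0.3 -0.3 -0.3 -0.2 -0.4  0.2  0.3 -0.1 -0.2 -0.2  0.2 -0.   0.2] zrange -40.0 34.0
  pen dir world [ 0.137 -0.013 -0.991] tilt 7.9 yaw -5.4
```

Call:
servo_tool(rows=[[[7,-4,0],0,-1],[[14,-8,0],0,-1],[[14,-8,8],0,-1],[[14,-8,16],0,-1],[[14,-8,24],0,-1],[[14,-8,26],0,-1],[[14,-8,26],0,-1]], force=50)

```text
t: 18.6
tcp_pos: [0.4535, -0.203, 0.2721]
tool_rot: [0.005, 1.0, -0.006, 0.004]
force: [-0.6, 0.7, 2.6]
finger_gap: 0.27
```

Call:
servo_tool(rows=[[[0,0,2],0,-1],[[0,0,3],0,-1],[[0,0,3],0,-1]])

```text
t: 18.9
tcp_pos: [0.4537, -0.203, 0.2694]
tool_rot: [0.005, 1.0, -0.006, 0.004]
force: [0.3, 0.4, 5.1]
finger_gap: 0.269
```

Call:
servo_tool(rows=[[[0,0,2],0,-1],[[0,0,2],0,-1]])

```text
t: 19.1
tcp_pos: [0.4537, -0.2029, 0.2684]
tool_rot: [0.005, 1.0, -0.006, 0.005]
force: [-1.6, -0.3, 9.9]
finger_gap: 0.268
```

```bash
python3 pen.py p8 2>/dev/null
```

```text
tcp [ 0.4537 -0.2029  0.2684] zaxis [ 0.0095 -0.0124 -0.9999] F [-1.64 -0.34  9.93]
scene 144 tilt tool 6.3 axis x at z=0 -3.4 res [ 0.   0.  -0.1 -0.1  0.2  0.2 -0.2  0. ] zrange -38.0 3.0
  pen dir world [ 0.119 -0.013 -0.993] tilt 6.9 yaw -6.4
```

Call:
servo_tool(rows=[[[0,0,-1.5],0,-1],[[0,0,-1.5],0,-0.3],[[0,0,-1.5],0,-0.1],[[0,0,-1.5],0,0.2],[[0,0,-1.5],0,1],[[0,0,-1.5],0,1],[[0,0,-1.5],0,1],[[0,0,-1.5],0,1]], force=20)

```text
t: 20.0
tcp_pos: [0.4537, -0.2029, 0.2698]
tool_rot: [0.005, 1.0, -0.006, 0.005]
force: [-0.9, -0.9, 0.3]
finger_gap: 0.997
```

Call:
servo_tool(rows=[[[0,0,-20],0,1],[[0,0,-50],0,1],[[0,0,-90],0,1],[[0,0,-130],0,1],[[0,0,-150],0,1],[[0,0,-150],0,1]])

```text
t: 20.6
tcp_pos: [0.4529, -0.2013, 0.4231]
tool_rot: [0.005, 1.0, -0.009, 0.008]
force: [0.8, -0.3, -0.3]
finger_gap: 0.999
```

Run:
```python
from h import *
a=shot('scene','d_s'); b=shot('top','d_t'); print(sense()['force'],sense()['finger_gap'],sense()['tcp_pos'])
cv2.imwrite('pics/dd.png',np.hstack([cv2.resize(a['image'][150:390,60:340],(467,400)),cv2.resize(b['image'][100:300,290:490],(333,400))]))
```

```text
[ 0.30403458  0.20693146 -0.86867741] 0.9983763832735416 [ 0.45199316 -0.20078523  0.41967314]
```

View pics/dd.png

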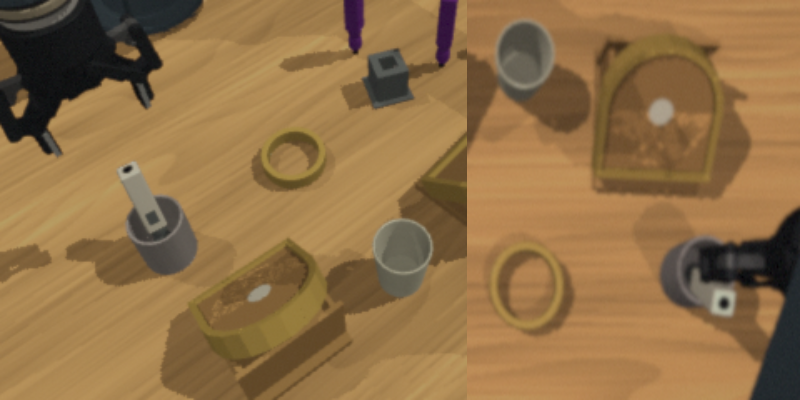

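Call:
servo_tool(rows=[[[0,0,-30],0,1],[[0,0,-30],0,1],[[0,0,-30],0,1],[[0,0,-30],0,1],[[0,0,-30],0,1],[[0,0,-30],0,1]])

```text
t: 21.3
tcp_pos: [0.4516, -0.2003, 0.4487]
tool_rot: [0.005, 1.0, -0.006, 0.004]
force: [0.1, -0.2, -0.2]
finger_gap: 0.997
```

```bash
python3 -c "
from station import sign_off,sense
s=sense();print(s['t'],s['tcp_pos'],abs(s['qd']).max());print(sign_off())"
```

```text
21.3 [ 0.45155989 -0.20033327  0.44868289] 0.006989009610730811
the job is handed in; nothing more can be done
None
```

I pulled the pen from its stand, pressed it on the round label, lowered it nose first into the steel pot and handed the job in at about 21 s. Sign-off gives no verdict.

- **Tilting the pen:** The moves cannot tilt the tool. I tilted the pen about 40° in a light grip by pushing its barrel against the pot's inner rim, and later straightened it the same way against the opposite side.
- **Pressing the label:** The pen was held on the label for about 3 s at an estimated 4 to 5 N. By my measurements it was square within about 2° and within about 1 mm of the centre.
- **Placing in the pot:** With the pen still gripped and about 7° off vertical, I lowered it until the nose touched the floor at about 10 N. I then eased off 1.5 mm, opened the gripper and lifted clear.
- **Last checks:** The final picture shows the pen standing in the pot, leaning on the rim. The tape roll and cup look unmoved, and the gripper is open and clear. The glue bottle was outside that last crop, but the arm never worked near it after the pen was pulled.
- **Disagreements:** Tilt readings from the top camera were spoiled by the gripper hiding the pen (36° and 54° against about 42° from the scene camera). I relied on the scene camera and on triangulating the nose from both views, whose rays met within 0.01 mm. One early sideways move overshot the pot by about 36 mm in free air and touched nothing.

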